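# Nest the mixing cups and hold their box open

### The arm

A 6-joint arm with a two-finger parallel gripper is mounted at the origin on a cart in front of the work surface, level with it; the furniture and walls round the work are solid. World frame = base frame: x ahead of the robot, y to its left, z up, the work surface at z = 0. Lengths are in mm, angles in rad, forces in N, time in s.
With the tool pointing down it reaches from about 300 to 775 mm from the base axis. Payload 14.6 kg.
Tool frame: the origin (TCP) lies on the centre line of the jaws, within the pads' length; the fingertips stand 8 mm ahead of it and the grasp point (between the pads) lies 11 mm behind it; z points along the fingers, y is the direction in which the jaws open and shut (so a half turn about z gives the same grasp; the last joint's range is limited). The gripper opens to 94 mm and grips with 3 to 60 N. Pads are 16 mm wide; open, the fingers measure 119 mm over their backs; the gripper's body (75 mm by 177 mm) begins 78 mm behind the grasp point.
Start: joints at [1.067, 0.3, 1.521, -0, 1.321, -0.067], TCP at [232.669, 498.351, 175.646] pointing down, gripper open.
Joint ranges: [-3.03, 3.03], [-0.79, 2.21], [0.23, 2.52], [-1.04, 4.18], [0, 3.07], [-2.55, 2.55]. Speed limits (rad/s): [2.22, 2.22, 2.57, 3.14, 3.14, 3.14].

### API

Orientations are given as [roll, pitch, yaw] about the fixed x, y, z axes, in that order (R = Rz(yaw) Ry(pitch) Rx(roll)).
In Python, from cell import read_state, cams, manip gives the robot as it stands.
- The arm moves only by the shell command python3 -m handwheel 'ROWS' [OPENING] [FORCE]. ROWS is JSON, a list of rows, each a list of 4 numbers: the shift along the tool's x, y, z in m, then the turn about the tool's z in degrees. In form: [[dx, dy, dz, turn], ...]. A call has 1 to 5 rows; each row is the pose to reach, as a shift and turn from the pose measured when the call began, along the tool's axes at that moment; what a row does not reach only later rows make up. A row lasts 1/8 s, in which the tool goes at most 62.5 mm and 10.7 degrees, less where a joint would pass 70% of its speed; a pose out of reach is approached as far as the arm can. A call with a gripper value outside its range is refused whole. OPENING is the closure, from 0 (fully open) to 1 (shut), set as the call begins (- or left out, the last holds). The fingers move at their own pace and stop on an object; FORCE is the grip in N (left out, the last holds). Time passes only in rows, so rows that repeat a pose let the fingers close. It gives the time, the measured TCP pose, the force and the opening at its end, in the units of the state.
- read_state(): the state, without advancing time (a new reading comes with each control period).
- cams.camera(name): name is "scene" or "top" or "wrist"; returns the picture (384x512x3 uint8, red, green, blue); there is no depth.
- cams.get_calibration(name): a dict with "vertical_fov" (degrees; the focal length in pixels is half the picture's height over the tangent of half this angle, whatever the lens; pixels are square), "cx", "cy" (the principal point, pixels), "R" (3x3) and "t" (3): a world point X has camera coordinates R X + t. Camera axes: x right, y down, z forward; pixel columns grow to the right and rows downward; lengths in mm; the calibration is good to about 2 mm. The wrist camera is an equidistant fisheye: a pixel r from the principal point sees the ray r / f radians off the axis. A picture is of the moment at which its call begins: read the wrist's pose just before it. get_calibration takes no time and is no camera call; for the wrist camera it gives the pose at the moment of the call.
- manip.sign_off(): hands the job in, once; it reports no verdict.
The state is a dict: "clock": time; "joints": joint angles; "qd": joint speeds; "effort": joint torques, N m; "eef_pos": TCP position; "eef_rot": TCP orientation; "wrist_force": force on the tool from outside, world axes, zero at the start; "moment": the same for the moment, N m; "finger_gap": finger opening in mm.
Only numpy, scipy, OpenCV 4.12 (cv2) and the standard library are available. Lean on these libraries where they do the work, as an engineer would, in place of code of your own. Each camera call takes 0.05 s, during which the arm holds its last target. There are 200 camera calls.

### The job

Put the two pale plastic mixing cups together for storing: nest one in the other as an upright stack on the worktop and let go. Then, before touching the catch knob of the plywood box, tug its lid up by the bar handle to learn whether the hidden catch holds it; if it does, slide the knob fully to the right to free it. Lift the lid by its bar to about 60 degrees and finish still holding it there, so I can drop the stack in; leave the loose tin, tape, tape measure and screwdriver where they lie.

Things in the scene. Friction and masses are not known exactly. Their poses are not given: they have to be found in the camera images.
- cup_a: Pale grey-white plastic mixing cup, open at the top, 101 mm tall, 70 mm across the rim, 56 mm at the foot, 30 g, upright on the worktop; cup_b is alike. Origin at the centre of its underside, z up its axis. Nested, the upper cup's underside rests about 65 mm above the lower cup's, so its upper 65 mm stay free to grip. Either cup may be the lower one.
- cup_b: The other, identical pale mixing cup (see cup_a).
- cup_box: Plywood box fixed to the worktop: 170 mm deep (x), 260 wide (y), 95 high, plus a 12 mm lid. Origin: centre of its underside; its front (-x) faces the robot, turned up to 0.2 rad; +y is the robot's left. A dark steel catch housing (84 mm wide, 46 deep, top 90 mm up) sits on the front, centred 65 mm right of the middle; the hook inside is hidden, nobody can see if it holds the lid.
- lid_handle (a point): Centre of the lid's handle: round steel bar, 12 mm thick, 100 mm long, along the box's y on a rod at each end, 45 mm ahead of the lid's front edge, 15 mm above the lid's top face (122 mm above the worktop when shut), 70 mm left of the box's middle. Pinch it from above, fingers ahead of and behind it; it can turn between the fingers. Moves with the lid.
- lid_hinge (a point): Point on the lid's hinge line (95 mm above the worktop, at the box's rear edge), level in y with the handle's centre. The hinge line runs along the box's y; the handle centre lies 215 mm ahead of it and 27 mm above it when the lid is shut.
- lid (a joint): Lid angle in rad: 0 shut, grows as the front rises, stop at 1.45. The lid drops shut when let go. Some 2 N at the bar lifts it when free. If the hook has caught, it has 0.027 rad of play (6 mm at the bar), then stops hard and holds against 25 N.
- knob (a point): Middle of the catch's release knob, 108 mm above the worktop: an upright steel cylinder, 16 mm thick, reaching from 93 to 123 mm above the worktop, on the housing, 30 mm ahead of the box's front face. Can be pinched from above, fingers left and right of it. Moves with the knob.
- knob_slide (a joint): Travel of the release knob in m: 0 at the start, grows towards the box's -y (right, seen from the robot), stop at 0.024. Takes 2 to 3 N and stays where it is put. It draws the hidden hook back; beyond 0.016 the lid is free and stays free. At the start (0) the hook may or may not have caught the lid.
- nail_tin: Bystander: round tin of nails, 73 mm across, 60 mm tall, loose; origin at the centre of its underside. To be left alone.
- masking_tape: Bystander: roll of masking tape lying flat, 90 mm across, 25 mm tall, loose; origin at the centre of its underside. To be left alone.
- tape_measure: Bystander: tape measure, 64 x 89 x 33 mm, loose; origin at the centre of its underside. To be left alone.
- screwdriver: Bystander: screwdriver lying flat, 208 x 26 x 29 mm, loose; origin at the centre of its underside. To be left alone.

How it is judged (in metres and radians):
On the way, in this order (a step that is already met when the one before it is completed fails the run):
1. one cup is nested in the other, upright on the worktop, and let go (((horizontal distance between cup_a and cup_b below 0.008 m and z of cup_a in the frame of cup_b between 0.04 and 0.073 m and angle between cup_a's own z axis and vertical below 0.12 rad and angle between cup_b's own z axis and vertical below 0.08 rad and height (world z) of cup_b below 0.008 m and contact force between the fingers and cup_a below 0.3 N and contact force between the fingers and cup_b below 0.3 N) or (horizontal distance between cup_b and cup_a below 0.008 m and z of cup_b in the frame of cup_a between 0.04 and 0.073 m and angle between cup_b's own z axis and vertical below 0.12 rad and angle between cup_a's own z axis and vertical below 0.08 rad and height (world z) of cup_a below 0.008 m and contact force between the fingers and cup_b below 0.3 N and contact force between the fingers and cup_a below 0.3 N))), for 0.3 s.
2. the lid is tugged up against its play (or further) while the knob has not been moved (value of joint lid above 0.012 rad and value of joint knob_slide below 0.005 m), for 0.05 s.
3. the lid is lifted well open (value of joint lid above 0.75 rad), for 0.2 s.
At the end, for the whole second after the job is handed in: Cups nested upright on the worktop (axes within 8 mm, upper cup 40 to 73 mm above the lower), at rest, untouched; lid still, at 0.8 to 1.3 rad (46 to 74 degrees), held by the fingers with over 0.5 N, not propped; the four bystanders within 30 mm of where they lay (((horizontal distance between cup_a and cup_b below 0.008 m and z of cup_a in the frame of cup_b between 0.04 and 0.073 m and angle between cup_a's own z axis and vertical below 0.12 rad and angle between cup_b's own z axis and vertical below 0.08 rad and height (world z) of cup_b below 0.008 m and contact force between the fingers and cup_a below 0.3 N and contact force between the fingers and cup_b below 0.3 N) or (horizontal distance between cup_b and cup_a below 0.008 m and z of cup_b in the frame of cup_a between 0.04 and 0.073 m and angle between cup_b's own z axis and vertical below 0.12 rad and angle between cup_a's own z axis and vertical below 0.08 rad and height (world z) of cup_a below 0.008 m and contact force between the fingers and cup_b below 0.3 N and contact force between the fingers and cup_a below 0.3 N)) and linear speed of each of cup_a, cup_b below 0.02 m/s and value of joint lid between 0.8 and 1.3 rad and velocity of joint lid between -0.1 and 0.1 rad/s and contact force between the fingers and lid above 0.5 N and contact force between lid and cup_a below 0.05 N and contact force between lid and cup_b below 0.05 N and contact force between lid and nail_tin below 0.05 N and contact force between lid and masking_tape below 0.05 N and contact force between lid and tape_measure below 0.05 N and contact force between lid and screwdriver below 0.05 N and distance of each of nail_tin, masking_tape, tape_measure, screwdriver from where it was at the start of the episode below 0.03 m); the arm keeps its last pose, push and grip.
It fails at once if the nail tin is shifted by more than 30 mm (distance of nail_tin from where it was at the start of the episode above 0.03 m).
It fails at once if the masking tape is shifted by more than 30 mm (distance of masking_tape from where it was at the start of the episode above 0.03 m).
It fails at once if the tape measure is shifted by more than 30 mm (distance of tape_measure from where it was at the start of the episode above 0.03 m).
It fails at once if the screwdriver is shifted by more than 30 mm (distance of screwdriver from where it was at the start of the episode above 0.03 m).
It also fails if it takes over 72 s, if anything falls off the work surface, if the arm or the gripper's body presses on something with over 40 N, if the wrist force passes 120 N, or if a joint passes its speed limit or range.

## Working session

There is one attempt and no reset: what is moved stays moved. The work goes in short steps, Python scripts to look and compute and a shell command to move; the robot and the scene stay as the last step left them, time stands still between calls to the robot, and variables do not carry over. Pictures are saved under pics/ and viewed, about 8 in all and at most 12, crops included, and the job is handed in when it is done.

```bash
mkdir -p pics; ls; python3 - <<'E'
from cell import read_state,cams
import cv2
s=read_state();print(s)
for n in("scene","top"):
    im=cams.camera(n);cv2.imwrite(f"pics/{n}0.png",im[:,:,::-1]);print(n,cams.get_calibration(n))
E
```

```text
pics
{'clock': 0.0, 'joints': array([ 1.06741862e+00,  3.00448903e-01,  1.52159009e+00, -4.91448563e-05,
        1.32070263e+00, -6.66223122e-02]), 'qd': array([ 0.00138918,  0.00024285,  0.00035087, -0.00200766, -0.00023077,
       -0.00028133]), 'effort': array([-3.72987139e-03, -5.31815314e+01, -3.52731693e+01,  7.07150227e-02,
        2.44842254e-02, -1.83435782e-04]), 'eef_pos': array([232.53147336, 498.09290111, 175.09471709]), 'eef_rot': array([-3.14044307e+00, -2.89938168e-05,  2.70484944e+00]), 'wrist_force': array([-0.11805332,  0.3378813 , -0.43538335]), 'moment': array([-0.03442886,  0.01062584,  0.02703359]), 'finger_gap': 94.23836479914236}
scene {'vertical_fov': 55.378194161128604, 'cx': 254.92645670250377, 'cy': 185.71156854096, 'R': array([[ 0.80940013, -0.58711977, -0.01272015],
       [-0.45187791, -0.60883017, -0.65202162],
       [ 0.37507037,  0.53349434, -0.75809367]]), 't': array([-419.7807899,  341.6473886,  792.0079554])}
top {'vertical_fov': 42.22065072298926, 'cx': 270.24663452899233, 'cy': 187.41926659227667, 'R': array([[-0.01629902, -0.99973693,  0.01613761],
       [-0.99309987,  0.01431198, -0.11639509],
       [ 0.11613351, -0.01792338, -0.99307188]]), 't': array([  34.53223893,  566.73469056, 1288.75541792])}
```

View pics/top0.png

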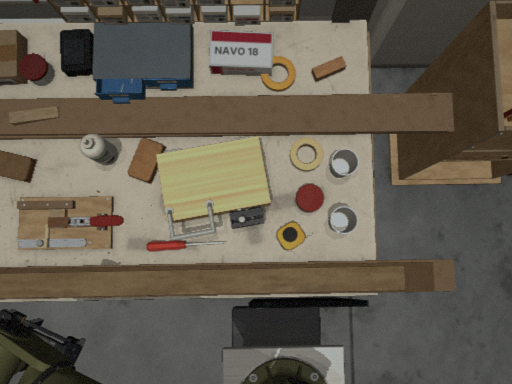

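View pics/scene0.png

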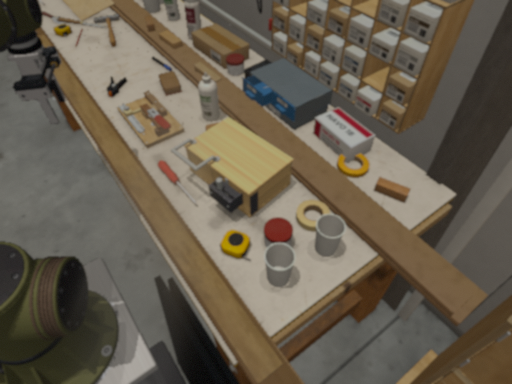

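```bash
cat > h.py <<'E'
import numpy as np,cv2
from cell import read_state,cams
def cal(n):
    c=cams.get_calibration(n);c['f']=192/np.tan(np.radians(c['vertical_fov'])/2);return c
def ray(c,p,fish=False):
    d=np.array([p[0]-c['cx'],p[1]-c['cy']])/c['f']
    if fish:
        r=np.hypot(*d)+1e-9;v=np.array([*(d/r*np.sin(r)),np.cos(r)])
    else: v=np.array([*d,1.])
    R=np.array(c['R']);return -R.T@c['t'],R.T@v/np.linalg.norm(v)
def onz(c,p,z,fish=False):
    o,d=ray(c,p,fish);return o+d*(z-o[2])/d[2]
def tri(rs):
    A=sum(np.eye(3)-np.outer(d,d) for o,d in rs);b=sum((np.eye(3)-np.outer(d,d))@o for o,d in rs)
    return np.linalg.solve(A,b)
def proj(c,X,fish=False):
    v=np.array(c['R'])@X+c['t']
    if fish:
        r=np.hypot(v[0],v[1]);t=np.arctan2(r,v[2]);return c['f']*t*v[:2]/r+[c['cx'],c['cy']]
    return c['f']*v[:2]/v[2]+[c['cx'],c['cy']]
E
python3 - <<'E'
from h import *
np.set_printoptions(precision=1,suppress=True)
T=cal('top');S=cal('scene')
print('cams',ray(T,(0,0))[0],ray(S,(0,0))[0])
for n,a,b in[('backbeam1',(453,94),(485,290)),('backbeam2',(453,133),(461,318)),('table corner',(369,20),(455,192)),
 ('boxFR_top',(270,196),(246,210)),('boxBR',(263,139),(293,160)),('boxBL',(158,155),(231,121)),('boxFL',(166,211),(190,151)),('knob',(241,219),(220,184))]:
    P=tri([ray(T,a),ray(S,b)]);print(n,P,proj(T,P)-a)
for n,p,z in[('beamF',(300,262),0),('beamF',(300,295),0),('lid FL',(166,211),107),('FR',(270,196),107),('BR',(263,139),107),('BL',(158,155),107),('cupF',(343,219),101),('cupB',(344,163),101),('tin',(310,198),60),('tape',(307,153),25),('tmeas',(291,235),33)]: print(n,onz(T,p,z))
for n in('top','scene'):
    im=cv2.imread(f'pics/{n}0.png')
    c=im[120:300,140:380] if n=='top' else im[110:300,140:360]
    cv2.imwrite(f'pics/{n}c.png',cv2.resize(c,None,fx=3.2,fy=3.2,interpolation=cv2.INTER_CUBIC)[:600])
E
```

```text
cams [ 413.7   49.5 1345.2] [ 197.1 -461.   817.8]
backbeam1 [ 811.1 -470.2   46.8] [-0.8  0.6]
backbeam2 [ 709.1 -471.1   44. ] [ 1.4 -1.2]
table corner [1033.9 -255.7   19.9] [-1.1  1.1]
boxFR_top [531.2  33.1  29.3] [-2.3  5.1]
boxBR [679.4  44.  118. ] [-0.2  0.2]
boxBL [650.4 310.7  89.9] [ 0.5 -1. ]
boxFL [502.1 298.4  58.1] [-0.7  1.8]
knob [481.2 101.2 102.7] [ 0.1 -0.2]
beamF [368.7 -51.2   0. ]
beamF [281.9 -49.2   0. ]
lid FL [503.3 287.2 107. ]
FR [536.9  28.1 107. ]
BR [682.4  43.5 107. ]
BL [644.7 308.4 107. ]
cupF [ 476.9 -154.   101. ]
cupB [ 619.  -161.3  101. ]
tin [534.8 -76.6  60. ]
tape [660.2 -75.   25. ]
tmeas [440.4 -26.7  33. ]
```

View pics/topc.png

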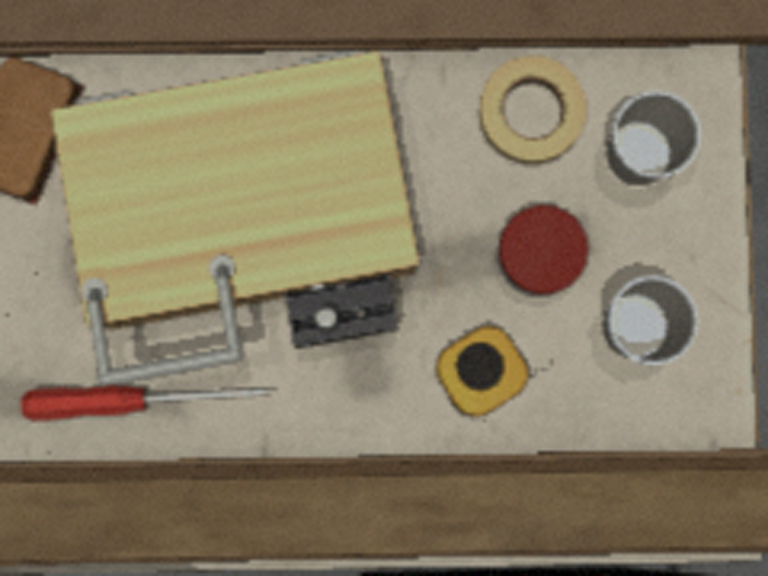

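```bash
cat >> h.py <<'E'
def to(x,y,z=None,yaw=None):
    s=read_state();p=s['eef_pos'];from scipy.spatial.transform import Rotation as Ro
    R=Ro.from_euler('xyz',s['eef_rot']).as_matrix()
    d=np.array([x,y,p[2] if z is None else z])-p
    t=0 if yaw is None else -np.degrees((yaw-s['eef_rot'][2]+np.pi)%(2*np.pi)-np.pi)
    print('pose',p.round(1),s['eef_rot'].round(3),'gap',round(s['finger_gap'],1),'F',s['wrist_force'].round(1),'t',round(s['clock'],2))
    print('tool shift m',(R.T@d/1000).round(4),'turn',round(t,1))
E
python3 - <<'E'
from h import *
np.set_printoptions(precision=1,suppress=True)
T=cal('top');S=cal('scene');t=lambda x,y:(140+x/3.2,120+y/3.2)
P={}
for n,p,z in[('FL',t(85,322),107),('FR',t(418,268),107),('BR',t(380,52),107),('BL',t(52,112),107),('barL',t(102,376),122),('barR',t(238,355),122),('knob',t(326,317),123),('cupF',t(651,319),101),('cupB',t(654,137),101),('tin',t(543,249),60),('scrtip',t(272,391),5),('scrhandle',t(80,403),25)]:
    P[n]=onz(T,p,z);print(n,P[n])
f=P['FL']-P['FR'];b=P['BL']-P['BR'];h=P['barL']-P['barR']
for v in(f,b,h):print(np.linalg.norm(v),np.arctan2(-v[0],v[1]))
c=sum(P[k] for k in('FL','FR','BR','BL'))/4;print('box',c)
for yw in(.13,.15):
    X=np.array([np.cos(yw),np.sin(yw),0]);Y=np.array([-X[1],X[0],0]);print(yw,'handle',c-130*X+70*Y,'knob',c-115*X-65*Y, [ (X@(P['knob']-c),Y@(P['knob']-c))])
to(477,-154,250,np.pi/2)
E
```

```text
FL [479.3 285.6 107. ]
FR [517.4  26.9 107. ]
BR [689.6  54.2 107. ]
BL [644.8 312.8 107. ]
barL [437.2 269.5 122. ]
barR [451.5 165.9 122. ]
knob [479.5  98.4 123. ]
cupF [ 475.2 -155.1  101. ]
cupB [ 619.4 -162.3  101. ]
tin [535.3 -75.8  60. ]
scrtip [424.7 148.8   5. ]
scrhandle [417.3 304.8  25. ]
261.50118172805105 0.14622869229477348
262.4265111957934 0.17161710098170788
104.55945153957862 0.1374097111369788
box [582.8 169.9 107. ]
0.13 handle [444.8 222.4 107. ] knob [477.2  90.5 107. ] [(np.float64(-111.72941377091392), np.float64(-57.5054586223584))]
0.15 handle [443.8 219.7 107. ] knob [478.8  88.4 107. ] [(np.float64(-112.85710113304836), np.float64(-55.259518608152526))]
pose [232.6 498.1 175.2] [-3.1 -0.   2.7] gap 94.0 F [ 0.5 -0.1  0.3] t 0.1
tool shift m [-0.5 -0.5 -0.1] turn 65.0
```

```bash
python3 -m handwheel '[[-0.04,-0.04,-0.02,10],[-0.08,-0.08,-0.04,20],[-0.12,-0.12,-0.06,30],[-0.16,-0.16,-0.07,40],[-0.2,-0.2,-0.075,50]]' 0
python3 -c "
from h import *
np.set_printoptions(precision=4,suppress=True)
to(477,-154,250,np.pi/2)"
```

```text
clock: 0.72
eef_pos: [329.5, 230.7, 250.8]
eef_rot: [3.142, 0.001, 1.827]
wrist_force: [0.9, -0.6, 0.1]
finger_gap: 93.9
pose [329.5 230.7 250.8] [3.142 0.001 1.827] gap 93.9 F [ 0.9 -0.6  0.1] t 0.72
tool shift m [-0.4095  0.0453  0.001 ] turn 14.7
```

```bash
python3 -m handwheel '[[-0.06,0.006,0,5],[-0.12,0.013,0,10],[-0.18,0.02,0,14.7],[-0.24,0.026,0,14.7],[-0.3,0.033,0,14.7]]'
python3 -m handwheel '[[-0.06,0,0,0],[-0.11,0,0,0],[-0.11,0,0,0]]'
python3 - <<'E'
from h import *
to(477,-154,250,np.pi/2)
c=cal('wrist');im=cams.camera('wrist');cv2.imwrite('pics/w1.png',cv2.resize(im[:,:,::-1],(768,576)))
np.save('w1.npy',im)
for n,X in(('F',(475.2,-155.1,101)),('B',(619.4,-162.3,101))): print(n,proj(c,np.array(X),True)*1.5)
E
```

```text
clock: 1.35
eef_pos: [437.6, -53.2, 251.0]
eef_rot: [3.141, 0.001, 1.57]
wrist_force: [0.5, 0.9, 0.0]
finger_gap: 94.1
clock: 1.72
eef_pos: [436.9, -165.7, 250.4]
eef_rot: [-3.141, 0.0, 1.566]
wrist_force: [-0.2, -0.0, -0.1]
finger_gap: 94.1
pose [ 436.9 -165.7  250.4] [-3.141  0.     1.566] gap 94.1 F [-0.2 -0.  -0.1] t 1.73
tool shift m [0.0119 0.04   0.0003] turn -0.3
F [426.09729357 251.86964163]
B [586.47625517 261.5725187 ]
```

View pics/w1.png

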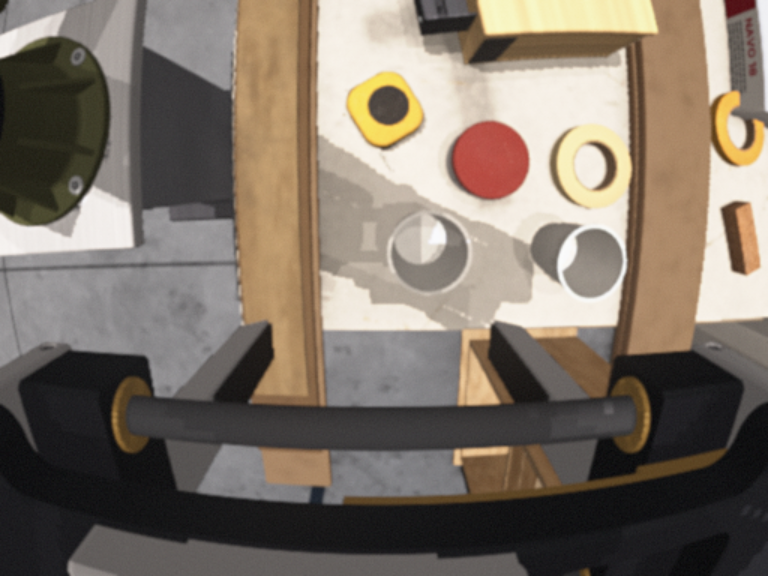

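```bash
python3 - <<'E'
from h import *
np.set_printoptions(precision=4,suppress=True)
c=cal('wrist')
for p in((429,252),(590.5,262),(491,160)): print(onz(c,np.array(p)/1.5,60 if p[0]==491 else 101,True))
to(477,-154.5,75,np.pi/2)
E
```

```text
[ 477.8248 -153.567   101.    ]
[ 623.8919 -160.7952  101.    ]
[538.5814 -74.5493  60.    ]
pose [ 437.1 -164.1  250.5] [-3.141 -0.     1.567] gap 94.1 F [-0.7  0.2 -0.2] t 1.77
tool shift m [0.0097 0.04   0.1755] turn -0.2
```

```bash
python3 -m handwheel '[[0.01,0.04,0,0],[0.01,0.04,0.05,0],[0.01,0.04,0.1,0],[0.01,0.04,0.1,0]]'
python3 -c "
from h import *
np.set_printoptions(precision=4,suppress=True)
to(476.7,-154.2,66,np.pi/2)"
```

```text
clock: 2.28
eef_pos: [475.7, -152.4, 148.2]
eef_rot: [-3.136, -0.002, 1.569]
wrist_force: [-1.2, 0.1, 1.1]
finger_gap: 94.2
pose [ 475.7 -152.4  148.2] [-3.136 -0.002  1.569] gap 94.2 F [-1.2  0.1  1.1] t 2.27
tool shift m [-0.002   0.0015  0.0822] turn -0.1
```

```bash
python3 -m handwheel '[[-0.002,0.0015,0.03,0],[-0.002,0.0015,0.06,0],[-0.002,0.0015,0.082,0],[-0.002,0.0015,0.082,0]]'
python3 -m handwheel '[[0,0,0,0],[0,0,0,0],[0,0,0,0],[0,0,0,0],[0,0,0,0]]' 0.5 8
python3 -c "
from h import *
to(476.7,-154.2,66,np.pi/2)"
```

```text
clock: 2.78
eef_pos: [477.1, -153.8, 67.3]
eef_rot: [-3.136, -0.002, 1.569]
wrist_force: [0.2, 0.6, 0.8]
finger_gap: 93.8
clock: 3.4
eef_pos: [477.5, -154.0, 68.1]
eef_rot: [-3.137, -0.002, 1.569]
wrist_force: [-1.7, 0.5, 6.7]
finger_gap: 68.9
pose [ 477.5 -154.    68.1] [-3.137e+00 -2.000e-03  1.569e+00] gap 68.9 F [-1.7  0.5  6.7] t 3.4
tool shift m [-0.0002 -0.0008  0.0021] turn -0.1
```

```bash
python3 -m handwheel '[[0,0,0,0],[0,0,-0.02,0],[0,0,-0.06,0],[0,0,-0.11,0],[0,0,-0.13,0]]' 0.5 10
python3 -m handwheel '[[0,0,0,0],[0,0,0,0]]'
python3 - <<'E'
from h import *
np.set_printoptions(precision=4,suppress=True)
to(621.8,-161.5,None,np.pi/2)
c=cal('wrist')
im=cams.camera('wrist');cv2.imwrite('pics/w2.png',cv2.resize(im[:,:,::-1],(768,576)))
E
```

```text
clock: 4.03
eef_pos: [478.8, -154.5, 200.9]
eef_rot: [-3.14, -0.001, 1.569]
wrist_force: [0.0, 0.1, -0.9]
finger_gap: 69.0
clock: 4.28
eef_pos: [478.4, -154.4, 199.8]
eef_rot: [-3.139, -0.001, 1.569]
wrist_force: [0.6, -0.2, -0.6]
finger_gap: 68.6
pose [ 478.4 -154.4  199.8] [-3.139 -0.001  1.569] gap 68.6 F [ 0.6 -0.2 -0.6] t 4.28
tool shift m [-0.0069  0.1434 -0.0004] turn -0.1
```

View pics/w2.png

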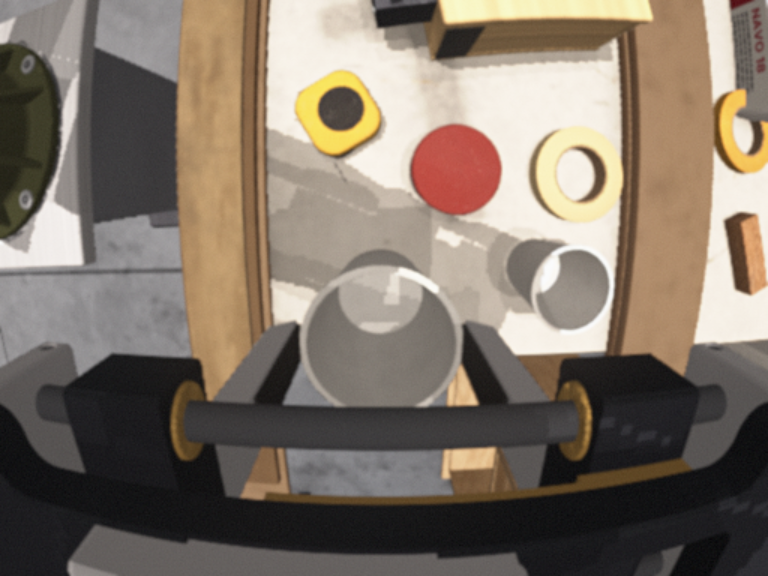

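```bash
python3 - <<'E'
from h import *
np.set_printoptions(precision=4,suppress=True)
c=cal('wrist')
for p,z in(((381,338),232),((380,298),135),((571,288),101)): print(onz(c,np.array(p)/1.5,z,True))
im=cv2.imread('pics/w2.png')
E
```

```text
[ 479.5258 -152.8463  232.    ]
[ 478.7487 -160.3905  135.    ]
[ 623.3454 -161.988   101.    ]
```

```bash
python3 - <<'E'
from h import *
np.set_printoptions(precision=1,suppress=True)
c=cal('wrist')
for y in(-153-26,-153-28,-153+26): print(proj(c,np.array([479.2,y,134.]),True)*1.5)
for x in(-26,26): print(proj(c,np.array([479.2+x,-153,134.]),True)*1.5)
for y in(-153-35,-153+35): print(proj(c,np.array([479.2,y,233.]),True)*1.5)
im=cv2.imread('pics/w2.png')[220:430,280:640];cv2.imwrite('pics/w2c.png',cv2.resize(im,None,fx=2.2,fy=2.2,interpolation=cv2.INTER_CUBIC))
E
```

```text
[380.8 325.3]
[380.8 328.2]
[380.6 245.7]
[339.9 286.4]
[421.5 286.3]
[380.4 411.9]
[380.1 256.8]
```

View pics/w2c.png

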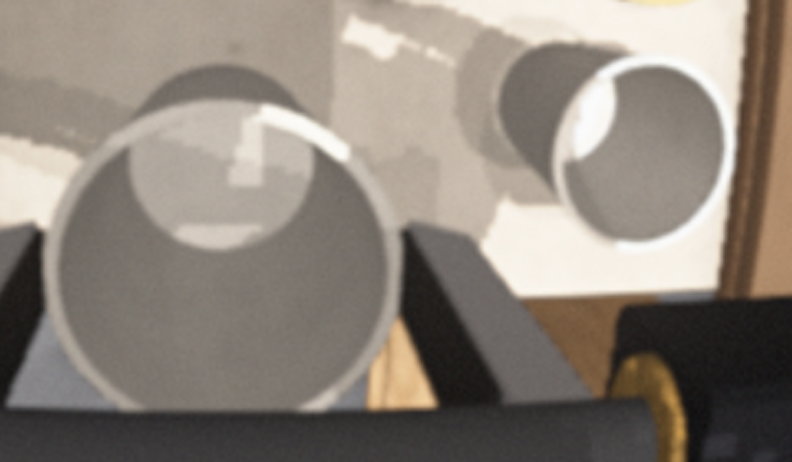

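```bash
python3 -m handwheel '[[0,0.05,0,0],[-0.003,0.1,0,0],[-0.007,0.135,0,0],[-0.007,0.145,0,0],[-0.007,0.145,0,0]]'
python3 - <<'E'
from h import *
np.set_printoptions(precision=4,suppress=True)
to(623.3,-161.3,None,np.pi/2)
for n in('wrist','scene'):
    im=cams.camera(n)[:,:,::-1]; im=im[120:330,150:430] if n=='wrist' else im[170:300,240:413]
    np.save(n+'.npy',im); im=cv2.resize(im,(400,300),interpolation=cv2.INTER_CUBIC); cv2.imwrite(f'pics/_{n}3.png',im)
cv2.imwrite('pics/n3.png',np.hstack([cv2.imread('pics/_wrist3.png'),cv2.imread('pics/_scene3.png')]))
E
```

```text
clock: 4.95
eef_pos: [622.9, -161.4, 197.8]
eef_rot: [-3.136, -0.002, 1.569]
wrist_force: [0.3, -0.5, -0.4]
finger_gap: 68.7
pose [ 622.9 -161.4  197.8] [-3.136 -0.002  1.569] gap 68.7 F [ 0.3 -0.5 -0.4] t 4.95
tool shift m [ 0.0001  0.0004 -0.    ] turn -0.1
```

View pics/n3.png

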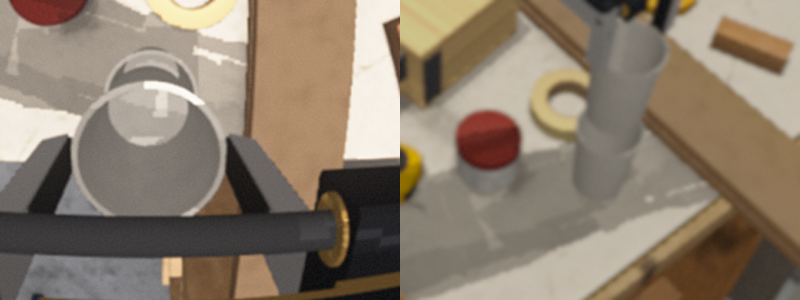

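```bash
python3 -m handwheel '[[0,0.0004,0.012,0],[0,0.0004,0.024,0],[0,0.0004,0.034,0],[0,0.0004,0.04,0],[0,0.0004,0.04,0]]'
python3 - <<'E'
from h import *
for n in('wrist','scene'):
    im=cams.camera(n)[:,:,::-1]; im=im[120:330,150:430] if n=='wrist' else im[185:275,280:400]
    im=cv2.resize(im,(400,300),interpolation=cv2.INTER_CUBIC); cv2.imwrite(f'pics/_{n}4.png',im)
cv2.imwrite('pics/n4.png',np.hstack([cv2.imread('pics/_wrist4.png'),cv2.imread('pics/_scene4.png')]))
E
```

```text
clock: 5.68
eef_pos: [622.6, -161.5, 158.5]
eef_rot: [-3.137, -0.002, 1.569]
wrist_force: [0.2, 0.5, -0.6]
finger_gap: 68.6
```

View pics/n4.png

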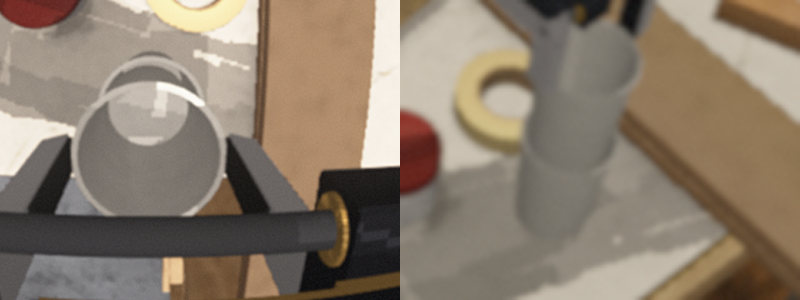

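```bash
python3 -m handwheel '[[0,0,0.008,0],[0,0,0.015,0],[0,0,0.02,0],[0,0,0.02,0]]'
python3 -m handwheel '[[0,0,0.003,0],[0,0,0.005,0],[0,0,0.005,0]]'
```

```text
clock: 6.28
eef_pos: [622.7, -161.4, 138.7]
eef_rot: [-3.137, -0.002, 1.569]
wrist_force: [-0.0, 0.3, -0.3]
finger_gap: 69.0
clock: 6.65
eef_pos: [622.9, -161.5, 134.0]
eef_rot: [-3.138, -0.001, 1.569]
wrist_force: [0.8, 0.0, 3.0]
finger_gap: 68.9
```

```bash
python3 -m handwheel '[[0,0,0,0],[0,0,0,0],[0,0,0,0],[0,0,0,0]]' 0
python3 -m handwheel '[[0,0,-0.03,0],[0,0,-0.07,0],[0,0,-0.12,0],[0,0,-0.15,0],[0,0,-0.15,0]]'
python3 - <<'E'
from h import *
np.set_printoptions(precision=4,suppress=True)
to(444.5,221.5,280,np.pi/2+.14)
for n in('top','scene'):
    im=cams.camera(n)[:,:,::-1]; im=im[130:250,270:430] if n=='top' else im[185:275,280:400]
    im=cv2.resize(im,(400,300),interpolation=cv2.INTER_CUBIC); cv2.imwrite(f'pics/_{n}5.png',im)
cv2.imwrite('pics/n5.png',np.hstack([cv2.imread('pics/_top5.png'),cv2.imread('pics/_scene5.png')]))
E
```

```text
clock: 7.15
eef_pos: [622.8, -161.5, 133.9]
eef_rot: [-3.138, -0.001, 1.569]
wrist_force: [-0.3, 0.6, -0.7]
finger_gap: 94.1
clock: 7.78
eef_pos: [624.0, -161.9, 286.2]
eef_rot: [3.141, -0.0, 1.569]
wrist_force: [0.2, -0.6, -1.1]
finger_gap: 94.0
pose [ 624.  -161.9  286.2] [ 3.141 -0.     1.569] gap 94.0 F [ 0.2 -0.6 -1.1] t 7.78
tool shift m [ 0.3831 -0.1801  0.0062] turn -8.1
```

View pics/n5.png

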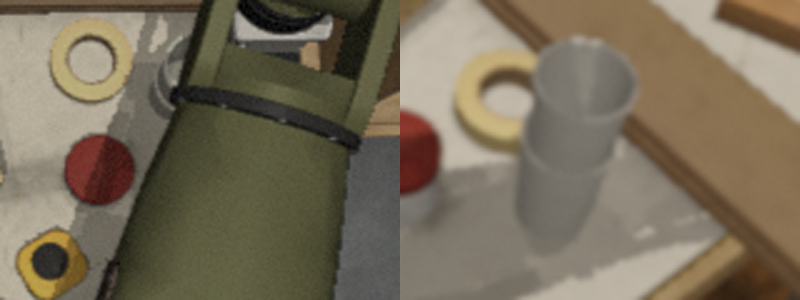

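```bash
python3 -m handwheel '[[0.05,-0.025,0,-2],[0.105,-0.05,0,-4],[0.16,-0.075,0,-6],[0.215,-0.1,0,-8],[0.27,-0.125,0,-8]]'
python3 -c "
from h import *
np.set_printoptions(precision=4,suppress=True)
to(447,190,250,np.pi/2+.14)"
```

```text
clock: 8.5
eef_pos: [497.0, 110.1, 282.2]
eef_rot: [-3.135, -0.002, 1.709]
wrist_force: [0.3, 1.1, 1.2]
finger_gap: 94.0
pose [497.  110.1 282.2] [-3.135 -0.002  1.709] gap 94.0 F [0.3 1.1 1.2] t 8.5
tool shift m [ 0.086  -0.0383  0.0327] turn -0.1
```

```bash
python3 -m handwheel '[[0.045,-0.02,0.015,0],[0.086,-0.038,0.03,0],[0.086,-0.038,0.03,0]]'
python3 - <<'E'
from h import *
c=cal('wrist');to(447,218,250,np.pi/2+.14)
im=cams.camera('wrist')[:,:,::-1];cv2.imwrite('pics/w6.png',cv2.resize(im,(768,576)))
import pickle;pickle.dump(c,open('c6.pkl','wb'))
for X in((447,218,122),(482,96,123),(440,268,122),(454,168,122)): print(proj(c,np.array(X),True)*1.5)
E
```

```text
clock: 8.88
eef_pos: [445.3, 191.6, 250.6]
eef_rot: [-3.131, -0.002, 1.713]
wrist_force: [0.6, -0.9, 0.9]
finger_gap: 94.2
pose [445.3 191.6 250.6] [-3.131e+00 -2.000e-03  1.713e+00] gap 94.2 F [ 0.6 -0.9  0.9] t 8.88
tool shift m [0.0259 0.0054 0.0006] turn 0.1
[388.10711252 236.42336682]
[408.24533795 387.54021973]
[388.39916355 170.25567601]
[387.72084728 300.43241055]
```

View pics/w6.png

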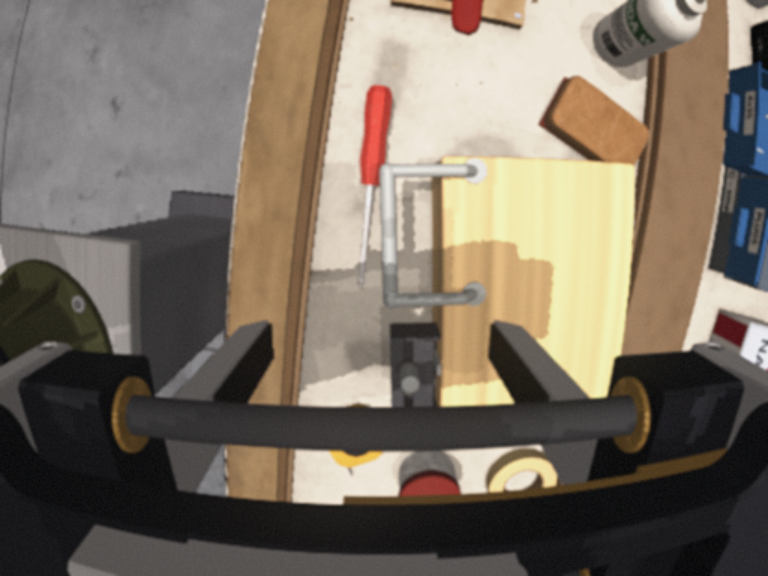

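```bash
python3 - <<'E'
from h import *
import pickle;c=pickle.load(open('c6.pkl','rb'))
P=[onz(c,np.array(p)/1.5,z,True) for p,z in(((387,170),122),((391,299),122),((410,383),123),((443,158),107),((441,405),107))]
for p in P:print(p.round(1))
v=P[0]-P[1];print(np.arctan2(-v[0],v[1]),(P[0]+P[1])/2);v=P[3]-P[4];print(np.arctan2(-v[0],v[1]))
E
```

```text
[438.9 268.  122. ]
[456.4 169.5 122. ]
[482.8 100.4 123. ]
[481.2 284.9 107. ]
[516.1  74.9 107. ]
0.1753020627691946 [447.65580472 218.78111006 122.        ]
0.16465295987800843
```

```bash
python3 -m handwheel '[[0.013,0.002,0,-0.5],[0.027,0.006,0.02,-1],[0.027,0.006,0.06,-1],[0.027,0.006,0.09,-1],[0.027,0.006,0.09,-1]]' 0.65 10
python3 -c "
from h import *
np.set_printoptions(precision=4,suppress=True)
to(447.5,218.7,111,np.pi/2+.16)"
```

```text
clock: 9.55
eef_pos: [447.3, 217.6, 159.7]
eef_rot: [-3.129, -0.001, 1.728]
wrist_force: [-0.3, 0.0, 1.2]
finger_gap: 47.2
pose [447.3 217.6 159.7] [-3.129 -0.001  1.728] gap 47.2 F [-0.3  0.   1.2] t 9.55
tool shift m [0.001  0.001  0.0487] turn -0.2
```

```bash
python3 -m handwheel '[[0.001,0.001,0,0],[0.001,0.001,0,0],[0.001,0.001,0.02,0],[0.001,0.001,0.04,0],[0.001,0.001,0.048,0]]'
python3 -c "
from h import *
np.set_printoptions(precision=4,suppress=True)
to(447.5,218.7,111,np.pi/2+.16)"
```

```text
clock: 10.18
eef_pos: [447.5, 218.7, 111.6]
eef_rot: [-3.128, -0.001, 1.728]
wrist_force: [0.2, -0.6, 0.3]
finger_gap: 33.1
pose [447.5 218.7 111.6] [-3.128 -0.001  1.728] gap 33.1 F [ 0.2 -0.6  0.3] t 10.18
tool shift m [ 0.     -0.      0.0006] turn -0.2
```

```bash
python3 -m handwheel '[[0,0,0,0],[0,0,0,0],[0,0,0,0],[0,0,0,0],[0,0,0,0]]' 1 20
python3 -m handwheel '[[0,0,-0.002,0],[0,0,-0.004,0],[0,0,-0.004,0]]'
python3 -m handwheel '[[0,0,-0.001,0],[0,0,-0.002,0],[0,0,-0.002,0]]'
```

```text
clock: 10.8
eef_pos: [447.6, 218.7, 111.7]
eef_rot: [-3.129, -0.001, 1.728]
wrist_force: [-0.2, 1.3, 0.3]
finger_gap: 0.3
clock: 11.18
eef_pos: [447.7, 218.7, 116.0]
eef_rot: [-3.129, -0.001, 1.728]
wrist_force: [-0.1, 0.2, 0.2]
finger_gap: 0.3
clock: 11.55
eef_pos: [447.8, 218.7, 118.0]
eef_rot: [-3.129, -0.001, 1.728]
wrist_force: [-0.2, -0.5, 0.5]
finger_gap: 0.2
```

```bash
python3 - <<'E'
from h import *
for n in('wrist','scene'):
    im=cams.camera(n)[:,:,::-1]; im=im[60:330,120:390] if n=='wrist' else im[110:230,140:260]
    im=cv2.resize(im,(400,400),interpolation=cv2.INTER_CUBIC); cv2.imwrite(f'pics/_{n}7.png',im)
cv2.imwrite('pics/n7.png',np.hstack([cv2.imread('pics/_wrist7.png'),cv2.imread('pics/_scene7.png')]))
E
```

```text
(no output)
```

View pics/n7.png

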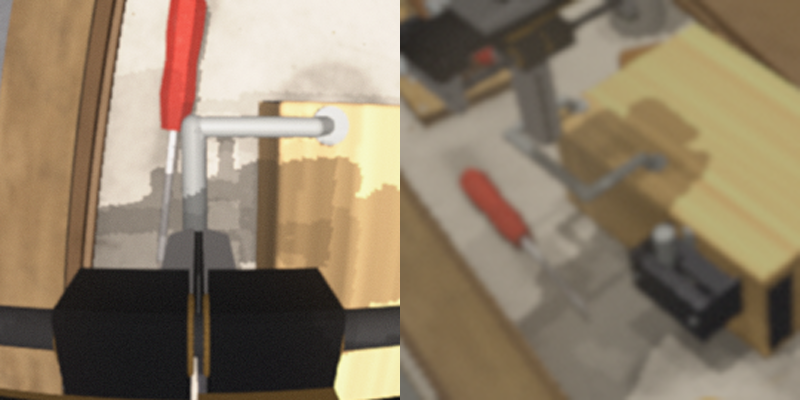

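```bash
python3 - <<'E'
from h import *
np.set_printoptions(precision=1,suppress=True)
import pickle;a=pickle.load(open('c6.pkl','rb'));c=cal('wrist');S=cal('scene');T=cal('top')
k=270/400
L=[ray(a,np.array((387,170))/1.5,True),ray(c,(120+194*k,60+125*k),True)]
print('barL wrist',tri(L),'+top',tri(L+[ray(T,(171.9,237.5))]))
Rr=[ray(a,np.array((391,299))/1.5,True),ray(S,(140+583*.3-120,110+190*.3)),ray(T,(214.4,231))]
print('barR',tri(Rr),tri(Rr[:2]),tri(Rr[1:]))
print('rodL on lid',tri([ray(a,np.array((476,171))/1.5,True),ray(c,(120+338*k,60+125*k),True)]))
s=read_state();p=s['eef_pos'];print(p,s['finger_gap'])
for dz in(-8,0,11,30): print(dz,(proj(c,p+[0,0,dz],True)-[120,60])/k, (proj(S,p+[0,0,dz])-[140,110])/.3+[400,0])
E
```

```text
barL wrist [438.9 268.1 119.6] +top [438.3 268.4 125.8]
barR [452.7 168.8 126.9] [453.7 171.3 126.1] [449.9 165.3 132.5]
rodL on lid [507.1 279.3 120.3]
[447.8 218.7 117.9] 0.6253641514739209
-8 [196.6 221.2] [553.3 171.9]
0 [196.3 225.8] [551.7 165. ]
11 [196.  232.6] [549.6 155.3]
30 [195.3 246.1] [545.8 138.2]
```

```bash
python3 - <<'E'
from h import *
np.set_printoptions(precision=1,suppress=True)
import pickle;a=pickle.load(open('c6.pkl','rb'))
p=np.array([445.3,191.6,250.6]);yw=1.713
X=np.array([np.cos(yw),np.sin(yw),0]);Y=np.array([np.sin(yw),-np.cos(yw),0])
for dz in(-8,3,11,20): print(dz,[proj(a,p+8*X+s*Y+[0,0,dz],True)*1.5 for s in(-59.5,-47,47,59.5)])
print('cam',ray(a,(0,0),True)[0]-p,a['f'],a['R'][2])
E
```

```text
-8 [array([264.4, 298.3]), array([287.7, 298.5]), array([470.8, 298.8]), array([494.3, 298.8])]
3 [array([258.8, 303.9]), array([283. , 304.1]), array([474.9, 304.5]), array([499.5, 304.4])]
11 [array([254.3, 308.2]), array([279.4, 308.5]), array([478.2, 308.9]), array([503.6, 308.8])]
20 [array([249. , 313.5]), array([274.9, 313.8]), array([482.1, 314.4]), array([508.5, 314.1])]
cam [ -6.3  64.5 210.5] 297.3186396354542 [ 0.  -0.2 -1. ]
```

```bash
python3 -m handwheel '[[0,0,-0.01,0],[0,0,-0.02,0],[0,0,-0.02,0],[0,0,-0.02,0],[0,0,-0.02,0]]' 0.65 20
python3 -m handwheel '[[0,0,0.02,0],[0,0,0.04,0],[0,0,0.05,0],[0,0,0.058,0],[0,0,0.058,0]]'
python3 -m handwheel '[[0,0,0,0],[0,0,0,0],[0,0,0,0],[0,0,0,0],[0,0,0,0]]' 1 20
```

```text
clock: 12.28
eef_pos: [447.9, 218.7, 137.7]
eef_rot: [-3.128, -0.001, 1.728]
wrist_force: [0.2, 0.0, 0.4]
finger_gap: 32.9
clock: 12.9
eef_pos: [447.1, 218.6, 79.5]
eef_rot: [-3.128, -0.001, 1.728]
wrist_force: [-0.1, -0.4, 0.1]
finger_gap: 32.8
clock: 13.52
eef_pos: [445.7, 218.4, 79.7]
eef_rot: [-3.125, -0.001, 1.728]
wrist_force: [-11.0, -2.0, 8.2]
finger_gap: 11.3
```

```bash
python3 -m handwheel '[[0,-0.001,0,0],[0,-0.002,0.003,0],[0,-0.002,0.006,0],[0,-0.002,0.008,0],[0,-0.002,0.008,0]]' 0.7 20
python3 -m handwheel '[[0,0,0,0],[0,0,0,0],[0,0,0,0],[0,0,0,0],[0,0,0,0]]' 1 20
```

```text
clock: 14.15
eef_pos: [443.5, 218.1, 71.5]
eef_rot: [-3.125, -0.001, 1.728]
wrist_force: [0.6, 0.1, -0.4]
finger_gap: 28.2
clock: 14.78
eef_pos: [445.6, 218.4, 72.3]
eef_rot: [-3.13, -0.001, 1.728]
wrist_force: [11.3, 1.5, -3.0]
finger_gap: 11.5
```

```bash
python3 -m handwheel '[[0,0.001,-0.002,0],[0,0.001,-0.004,0],[0,0.001,-0.005,0]]'
python3 -m handwheel '[[0,0,-0.001,0],[0,0,-0.002,0],[0,0,-0.002,0]]'
```

```text
clock: 15.15
eef_pos: [446.4, 218.6, 77.2]
eef_rot: [-3.129, -0.001, 1.728]
wrist_force: [-2.0, 1.1, -2.3]
finger_gap: 11.2
clock: 15.52
eef_pos: [446.7, 218.7, 79.4]
eef_rot: [-3.13, -0.001, 1.728]
wrist_force: [2.8, 0.5, -1.8]
finger_gap: 11.1
```

```bash
python3 -m handwheel '[[0,0,-0.001,0],[0,0,-0.002,0],[0,0,-0.002,0]]'
python3 -m handwheel '[[0,0,-0.001,0],[0,0,-0.002,0],[0,0,-0.002,0]]'
```

```text
clock: 15.9
eef_pos: [447.1, 218.7, 81.6]
eef_rot: [-3.131, -0.002, 1.728]
wrist_force: [6.1, 1.1, -3.2]
finger_gap: 11.3
clock: 16.27
eef_pos: [447.6, 218.8, 83.8]
eef_rot: [-3.132, -0.002, 1.728]
wrist_force: [6.2, 1.3, -3.0]
finger_gap: 11.2
```

```bash
python3 -m handwheel '[[0,0.001,-0.003,0],[0,0.0015,-0.006,0],[0,0.002,-0.009,0],[0,0.003,-0.012,0],[0,0.003,-0.012,0]]'
python3 - <<'E'
from h import *
np.set_printoptions(precision=2,suppress=True)
s=read_state();print(s['wrist_force'])
# rim/edge check: lid front-left corner seen by the scene camera before/now
a=cv2.imread('pics/scene0.png');b=cams.camera('scene')[:,:,::-1]
S=cal('scene')
for X in([479.3,285.6,107],[517.4,27,107],[517.4,27,95],[517.4,27,130]): print(proj(S,np.array(X,float)))
d=np.abs(a.astype(int)-b).sum(2)[195:225,225:262]
print((d>60).astype(int).sum(1))
cv2.imwrite('pics/cmp.png',np.hstack([cv2.resize(i[110:230,140:300],(400,300),interpolation=cv2.INTER_CUBIC) for i in(a,np.ascontiguousarray(b))]))
E
```

```text
clock: 16.9
eef_pos: [450.1, 219.2, 95.9]
eef_rot: [-3.131, -0.002, 1.728]
wrist_force: [-5.2, 0.0, -1.0]
finger_gap: 11.2
[-5.19  0.01 -0.99]
[184.46 144.11]
[247.68 194.32]
[247.81 197.32]
[247.42 188.41]
[4 2 0 0 0 0 0 0 0 0 0 0 0 0 0 0 0 0 0 0 0 0 0 0 0 0 0 0 0 0]
```

```bash
python3 - <<'E'
from h import *
i=cv2.imread('pics/cmp.png');a,b=i[:,:400],i[:,400:]
for x in(240,246):
    u=int((x-140)*2.5)
    for m in(a,b): print(x,[tuple(int(v) for v in m[int((y-110)*2.5),u]) for y in range(176,206,2)])
E
```

```text
240 [(109, 161, 175), (110, 162, 175), (111, 165, 176), (112, 165, 175), (110, 163, 176), (105, 157, 173), (77, 120, 141), (51, 80, 101), (52, 76, 93), (61, 64, 69), (41, 40, 40), (29, 29, 29), (30, 30, 29), (28, 28, 27), (30, 33, 37)]
240 [(119, 174, 187), (117, 171, 187), (115, 168, 186), (90, 136, 157), (65, 101, 125), (58, 93, 115), (71, 110, 134), (67, 105, 129), (58, 86, 105), (67, 72, 78), (46, 44, 44), (33, 32, 32), (31, 30, 31), (33, 32, 32), (34, 38, 42)]
246 [(100, 150, 175), (102, 154, 176), (109, 161, 175), (111, 163, 175), (111, 163, 175), (112, 166, 175), (112, 165, 176), (106, 159, 175), (84, 129, 151), (53, 86, 106), (49, 78, 97), (51, 80, 101), (52, 80, 101), (52, 83, 103), (54, 85, 106)]
246 [(117, 170, 187), (116, 171, 186), (119, 173, 186), (117, 172, 186), (115, 168, 186), (100, 151, 173), (71, 109, 133), (58, 92, 112), (68, 107, 132), (73, 113, 139), (59, 92, 114), (56, 88, 109), (57, 88, 110), (56, 89, 111), (60, 94, 115)]
```

```bash
python3 -m handwheel '[[0,0.0025,-0.0095,0],[0,0.005,-0.018,0],[0,0.008,-0.026,0],[0,0.011,-0.034,0],[0,0.0147,-0.042,0]]'
cat > arc.py <<'E'
from h import *
s=read_state();p=s['eef_pos'];X=np.array([np.cos(.16),np.sin(.16)])
sx=(p[:2]-[445.6,218.4])@X; q=np.array([sx-215.3,p[2]-72.3+27]);r=np.hypot(*q);f=np.arctan2(q[1],-q[0])
print('phi',round(f,3),'lid',round(f-.125,3),'r',round(r,1),'F',s['wrist_force'].round(1),'gap',round(s['finger_gap'],1))
for k in range(1,6):
    g=min(f+.05*k,1.175);print(np.round([(-217*np.cos(g)-q[0])/1000,-(217*np.sin(g)-q[1])/1000],4),end=' ')
E
python3 arc.py
```

```text
clock: 17.58
eef_pos: [464.5, 221.6, 138.5]
eef_rot: [-3.129, -0.002, 1.728]
wrist_force: [-9.8, 1.5, 2.3]
finger_gap: 11.2
phi 0.443 lid 0.318 r 217.1 F [-9.8  1.5  2.3] gap 11.2
[ 0.005  -0.0096] [ 0.0104 -0.019 ] [ 0.0162 -0.0282] [ 0.0225 -0.037 ] [ 0.0293 -0.0455]
```

```bash
python3 -m handwheel '[[0,0.004,-0.0096,0],[0,0.009,-0.019,0],[0,0.015,-0.028,0],[0,0.021,-0.037,0],[0,0.028,-0.0455,0]]'
python3 arc.py
```

```text
clock: 18.2
eef_pos: [492.4, 226.2, 184.5]
eef_rot: [-3.127, -0.002, 1.728]
wrist_force: [-10.6, 2.5, 6.0]
finger_gap: 10.8
phi 0.692 lid 0.567 r 218.1 F [-10.6   2.5   6. ] gap 10.8
[ 0.008  -0.0075] [ 0.0155 -0.0153] [ 0.0234 -0.0227] [ 0.0317 -0.0297] [ 0.0403 -0.0363]
```

```bash
python3 -m handwheel '[[0,0.0065,-0.009,0],[0,0.0135,-0.017,0],[0,0.021,-0.025,0],[0,0.029,-0.032,0],[0,0.0375,-0.039,0]]'
python3 arc.py
```

```text
clock: 18.82
eef_pos: [530.5, 232.5, 223.1]
eef_rot: [-3.127, -0.003, 1.728]
wrist_force: [1.3, 6.2, -6.7]
finger_gap: 11.5
phi 0.942 lid 0.817 r 219.8 F [ 1.3  6.2 -6.7] gap 11.5
[ 0.0106 -0.0039] [ 0.0198 -0.0096] [ 0.0293 -0.0148] [ 0.0391 -0.0196] [ 0.0455 -0.0224]
```

```bash
python3 -m handwheel '[[0,0.01,-0.005,0],[0,0.019,-0.011,0],[0,0.0285,-0.0165,0],[0,0.038,-0.021,0],[0,0.045,-0.024,0]]'
python3 arc.py
python3 -m handwheel '[[0,0,0,0],[0,0,0,0],[0,0,0,0],[0,0,0,0]]'
python3 - <<'E'
from h import *
s=read_state();print(s['eef_pos'],s['wrist_force'],s['finger_gap'])
im=[cams.camera(n)[:,:,::-1] for n in('top','scene')]
cv2.imwrite('pics/end.png',np.hstack([cv2.resize(im[0][90:270,140:380],(400,300)),cv2.resize(im[1][70:310,120:380],(400,369))[:300]]))
E
```

```text
clock: 19.45
eef_pos: [575.8, 240.0, 247.8]
eef_rot: [-3.128, -0.004, 1.729]
wrist_force: [-3.3, 3.4, 4.4]
finger_gap: 11.2
phi 1.18 lid 1.055 r 219.0 F [-3.3  3.4  4.4] gap 11.2
[-0.0003  0.0023] [-0.0003  0.0023] [-0.0003  0.0023] [-0.0003  0.0023] [-0.0003  0.0023] clock: 19.95
eef_pos: [575.6, 240.0, 247.7]
eef_rot: [-3.128, -0.003, 1.729]
wrist_force: [-1.8, 3.1, -0.0]
finger_gap: 11.1
[575.63788603 240.01118881 247.7365371 ] [-1.8156353   3.0980514  -0.01029695] 11.077793054738168
```

View pics/end.png

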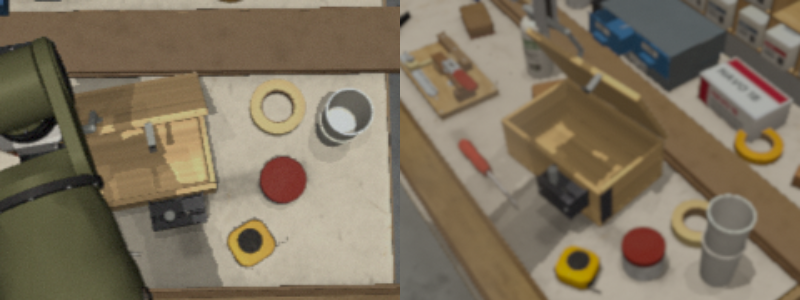

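Lid open at about 1.05 rad and held, the cups nested upright, and the bystanders where they were. Handing in.

```bash
python3 -c "
from cell import manip
print(manip.sign_off())"
```

```text
the job is handed in; nothing more can be done
None
```

The cups are nested upright on the worktop. The lid is up at about 60 degrees with the gripper still holding the bar, and the job is handed in at about 20 s of the 72 s.

- **Cups:** I lifted the front cup into the rear one and let go. The last pictures show an upright stack standing clear, but I did not measure how well the cups line up.
- **Lid tug:** I tugged the bar before going near the knob. It rose about 24 mm, well past the 6 mm of play, on about 3 N of upward pull. The scene picture showed the lid edge rising too. The catch was not holding, so I left the knob alone.
- **Lid held:** From the tool position I estimate the lid at 1.05 rad. It is still, with the finger opening at about 11 mm on the 12 mm bar (20 N grip set).
- **Bystanders:** The tin, tape, tape measure and screwdriver look unmoved in the last picture.

**What went wrong or disagreed:**
- The first pinch of the bar closed on nothing. In the pictures the fingertips looked some 30 mm higher than the stated tool geometry puts them. I regripped about 40 mm lower and it held.
- That means the cup was probably gripped nearer its rim than I planned.
- Sideways and radial force reached about 11 N while lifting the lid, and I eased it by correcting the path. At the end it was about 3.6 N.

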